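# Present the marked jar at the carousel's folded-down flap and hold it there

### The arm

A 6-joint arm with a two-finger parallel gripper is mounted at the origin on a cart in front of the work surface, level with it; the furniture and walls round the work are solid. World frame = base frame: x ahead of the robot, y to its left, z up, the work surface at z = 0. Lengths are in m, angles in degrees, forces in N, time in s.
With the tool pointing down it reaches from about 0.3 to 0.75 m from the base axis. Payload 8.5 kg.
Tool frame: the origin (TCP) lies on the centre line of the jaws, within the pads' length; the fingertips stand 14 mm ahead of it and the grasp point (between the pads) lies 5 mm behind it; z points along the fingers, x is the direction in which the jaws open and shut, and the axes are right-handed (so a half turn about z gives the same grasp; the last joint's range is limited). The gripper opens to 85 mm and grips with 20 to 120 N. Pads are 22 mm wide; open, the fingers measure 114 mm over their backs; the gripper's body (76 mm by 85 mm) begins 54 mm behind the grasp point. The pads swing forward as they close: fully open they stand 13 mm farther back than shut.
Start: joints at [51.778, 21.807, 74.336, -0, 83.858, -12.336], TCP at [0.24, 0.495, 0.245] pointing down, gripper open.
Joint ranges: [-178.18, 178.18], [-50.72, 133.34], [12.68, 142.11], [-81.47, 261.47], [9.98, 163.14], [-165.26, 165.26]. Speed limits (degrees/s): [136.94, 136.94, 180, 180, 180, 180].

### API

Orientations are given as a 3x3 rotation matrix whose columns are the frame's x, y, z axes.
In Python, from rig import * gives the robot as it stands.
- The arm moves only by the shell command python3 -m crank 'ROWS' [FORCE]. ROWS is JSON, one flat list of numbers, 7 for each row, row after row: the turn, a rotation vector about the world's x, y, z in rad, then the shift along the world's x, y, z in m, then the opening in per cent of the stroke, from 0 (shut) to 100 (fully open). A call has 1 to 20 rows; each row shifts and turns the commanded pose from where the row before left it; what a row does not reach is not made up. A row lasts 1/10 s, in which the tool goes at most 50 mm and 8.59 degrees, less where a joint would pass 70% of its speed; a pose out of reach is approached as far as the arm can. A call is refused whole if a number of a shift passes 0.05 or a number of a turn 0.15, either way. A call with a gripper value outside its range is refused whole. The fingers move at their own pace and stop on an object; FORCE is the grip in N (left out, the last holds). Time passes only in rows, so rows that do not move let the fingers close. It gives the time, the measured TCP pose, the force and the opening at its end, in the units of the state.
- observe(): the state, without advancing time (a new reading comes with each control period).
- get_image(name): name is "scene" or "side" or "wrist"; returns a dict with "frame" (384x512x3 uint8, red, green, blue), "fov_y" (degrees; the focal length in pixels is half the picture's height over the tangent of half this angle, whatever the lens; pixels are square), "cx", "cy" (the principal point, pixels), "k1" (the pictures are not rectified: a ray, as slopes to the right and down, at radius r is drawn at 1 + k1 r^2 times it, then the intrinsics apply), "world_to_cam" (4x4, takes a point from world to camera coordinates). Camera axes: x right, y up, looking along -z (the intrinsics and any distortion apply to the point x, -y, -z); pixel columns grow to the right and rows downward; lengths in m; the calibration is good to about 2 mm. A picture is of the moment at which its call begins. There is no depth.
- close_job(): hands the job in, once; it reports no verdict.
The state is a dict: "time_s": time; "q": joint angles; "qvel": joint speeds; "joint_efforts": joint torques, N m; "position": TCP position; "tool_rot": TCP orientation; "ft_force": force on the tool from outside, world axes, zero at the start; "wrist_torque": the same for the moment, N m; "grip_width": finger opening in m.
Only numpy, scipy, OpenCV 4.12 (cv2) and the standard library are available. Lean on these libraries where they do the work, as an engineer would, in place of code of your own. Each camera call takes 0.05 s, during which the arm holds its last target. There are 200 camera calls.

### The job

On the jar carousel, first fold the orange front flap down by its steel bar until it lies level like a little shelf. Then turn the carousel by the black knob of its crank until the marked jar (the one with the green crown cap on its lid) faces straight out over the flap. Finish while still gripping the knob, keeping the turntable still, and leave the cup, mug and cap tub as they are.

Things in the scene. Friction and masses are not known exactly. Their poses are not given: they have to be found in the camera images.
- carousel: Fixed grey round foot of the jar carousel, 152 mm across, 15 mm high. Origin: centre of its underside, on the vertical turntable axis; z up; its front, where the flap is hinged, is its own -x. Its place varies; it faces roughly the robot. Tall things near it: cable reel behind, filler with a 340 mm high swing arm on the right. A column carries a dark crank arm, top 140 mm above the worktop.
- carousel_front (a point): Middle of the flap's horizontal hinge line, 88 mm in front (-x of the carousel) of the turntable axis and 55 mm above the worktop. The hinge line runs along the carousel's y; grey brackets hold it at its ends, 42 to 50 mm either side of the middle.
- flap (a joint): Angle of the orange flap in rad: 0 = upright, grows as it folds outward and down, away from the jars; 1.571 = level; stops at 0 and 1.95. A stiff hinge (0.22 N m, some 2.5 N at the bar) keeps it where it is left. Starts at 0.3 to 0.7. Panel 82 mm wide, 6 mm thick, reaching 56 mm from the hinge line; beyond it an open gap up to the bar.
- flap_bar (a point): Middle of the round steel bar at the flap's free end: 10 mm thick, parallel to the hinge line, 97 mm from it in the plane of the flap, on two 10 mm side rods with 62 mm clear between them. The gap between bar and panel is 36 mm deep, so one finger passes on each side of the bar at every angle of the flap.
- turntable (a joint): Turn of the turntable in rad, positive counter-clockwise from above. 0 or 6.283 = marked jar straight at the front. No stops, slight friction (0.06 N m, some 1.2 N at the knob). Disc 140 mm across with three like red-lidded jars, 47 mm across, fixed 120 degrees apart, centres 42 mm from the axis, lids' tops 122 mm above the worktop.
- marked_jar (a point): Centre of the top of the green crown cap (32 mm across) fixed on the lid of the marked jar, 42 mm from the turntable axis and 130 mm above the worktop. The other two jars have plain red lids.
- knob_grip (a point): Gripping point on the axis of the crank's upright black knob, 18 mm thick, which spins freely about its own axis, so that it can be carried round without turning the hand. The point is 166.5 mm above the worktop; the knob reaches from 140 to 180 mm. It lies 50 mm from the turntable axis, 60 degrees clockwise (seen from above) of the marked jar.
- knob: The same black knob (18 mm thick, 40 mm tall); origin at the centre of its underside, 27 mm below knob_grip.
- steel_cup: Loose steel cup, 74 mm across, 99 mm tall, bystander. Origin: centre of its underside.
- mug: Loose green and white mug, 78 x 109 mm, 101 mm tall, bystander. Origin: centre of its underside.
- cap_tub: Loose white tub of green crown caps, 116 mm across, 68 mm tall, bystander. Origin: centre of its underside.

How it is judged:
By the outcome, as a careful person would: the job done as asked, in the order asked, and still so for the second after the job is handed in, while the arm keeps its last pose, push and grip.
It also fails if it takes over 56 s, if anything falls off the work surface, if the arm or the gripper's body presses on something with over 40 N, if the wrist force passes 120 N, or if a joint passes its speed limit or range.

## Working session

There is one attempt and no reset: what is moved stays moved. The work goes in short steps, Python scripts to look and compute and a shell command to move; the robot and the scene stay as the last step left them, time stands still between calls to the robot, and variables do not carry over. Pictures are saved under pics/ and viewed, about 8 in all and at most 12, crops included, and the job is handed in when it is done.

```bash
mkdir -p pics; ls; cat > h.py <<'E'
from rig import *
import numpy as np, cv2
def cam(n):
    d=get_image(n); H,W=d["frame"].shape[:2]
    f=H/2/np.tan(np.radians(d["fov_y"])/2)
    d["K"]=np.array([[f,0,d["cx"]],[0,f,d["cy"]],[0,0,1.]]);d["D"]=np.array([d["k1"],0,0,0.]);d["T"]=np.array(d["world_to_cam"]);return d
def ray(d,u,v):
    s=cv2.undistortPointsIter(np.array([[[u,v]]],float),d["K"],d["D"],None,None,(3,50,1e-9))[0,0]
    R=d["T"][:3,:3];o=-R.T@d["T"][:3,3];r=R.T@np.array([s[0],-s[1],-1]);return o,r/np.linalg.norm(r)
def onz(d,u,v,z):
    o,r=ray(d,u,v);return o+r*(z-o[2])/r[2]
def two(d1,p1,d2,p2):
    o1,r1=ray(d1,*p1);o2,r2=ray(d2,*p2)
    t=np.linalg.lstsq(np.c_[r1,-r2],o2-o1,rcond=None)[0];a=o1+r1*t[0];b=o2+r2*t[1];return (a+b)/2,np.linalg.norm(a-b)
def proj(d,P):
    c=d["T"][:3,:3]@np.asarray(P,float)+d["T"][:3,3]
    return cv2.projectPoints(np.array([[c[0],-c[1],-c[2]]]),np.zeros(3),np.zeros(3),d["K"],d["D"])[0][0,0]
def save(d,fn): cv2.imwrite("pics/"+fn,d["frame"][:,:,::-1])
E
python3 - <<'E'
from h import *
a=cam("scene");b=cam("side")
im=np.hstack([a["frame"],b["frame"]])[:,:,::-1]
save(a,"a.png");save(b,"b.png")
for d in(a,b):
    T=d["T"];print(-T[:3,:3].T@T[:3,3],d["fov_y"],d["k1"])
print(observe())
E
```

```text
pics
[-0.09276905 -0.53208974  0.78304349] 45.4637056920641 -0.0063145292841519825
[ 0.19656981 -0.442623    0.55150108] 55.52498060798414 -0.1170420036237808
{'time_s': 0.1, 'q': array([ 5.17789939e+01,  2.18380884e+01,  7.43760578e+01,  3.28864976e-04,
        8.38580378e+01, -1.23364004e+01]), 'qvel': array([-0.02830918, -0.04180221, -0.20159891, -0.00322128,  0.05640076,
       -0.00199476]), 'joint_efforts': array([ 5.39107117e-03, -4.49213898e+01, -2.31659389e+01, -6.60910678e-05,
        3.58249330e-03, -6.12943109e-05]), 'position': array([0.23997436, 0.49464073, 0.24479015]), 'tool_rot': array([[ 4.36560152e-01,  8.99674730e-01, -7.83948158e-04],
       [ 8.99674231e-01, -4.36560770e-01, -9.86245249e-04],
       [-1.22954094e-03, -2.74742580e-04, -9.99999206e-01]]), 'ft_force': array([0.09777489, 0.10258907, 0.44869838]), 'wrist_torque': array([ 0.02685653, -0.06581069,  0.02873557]), 'grip_width': 0.0851385286737607}
```

View pics/a.png

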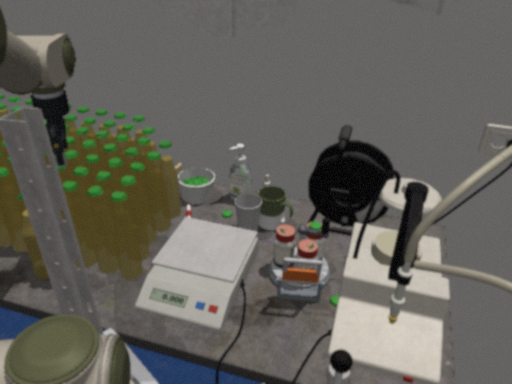

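View pics/b.png

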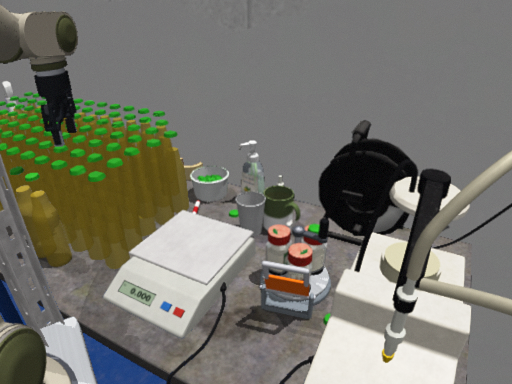

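The scene view has the carousel near (300,260) and the side view near (292,265). The flap is orange, the reel is behind, the filler is on the right, and the mug and cup are behind-left. I'll crop closer.

```bash
python3 - <<'E'
import cv2,numpy as np
a=cv2.imread('pics/a.png')[205:310,250:350];b=cv2.imread('pics/b.png')[205:330,240:350]
a=cv2.resize(a,(400,420),interpolation=cv2.INTER_CUBIC);b=cv2.resize(b,(396,450),interpolation=cv2.INTER_CUBIC)
c=np.zeros((450,800,3),np.uint8);c[:420,:400]=a;c[:450,404:]=b;cv2.imwrite('pics/c.png',c)
E
```

```text
(no output)
```

View pics/c.png

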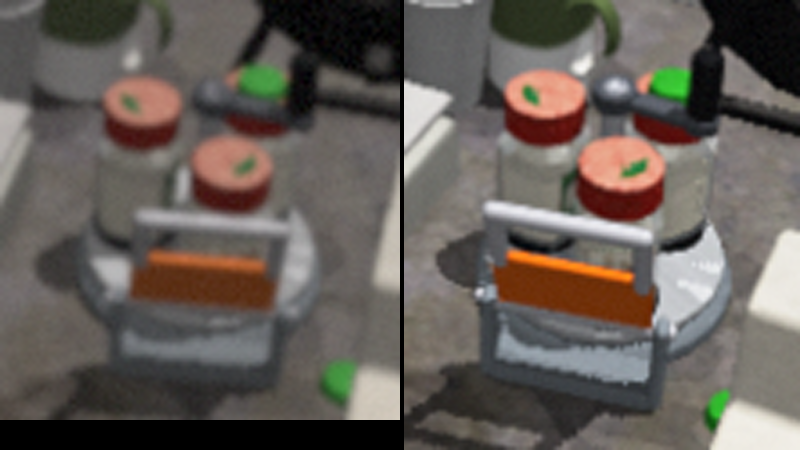

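```bash
python3 - <<'E'
from h import *
a=cam("scene");b=cam("side")
A=lambda x,y:(250+x/4-.375,205+y/4-.375); B=lambda x,y:(240+(x-404)/3.6-.36,205+y/3.6-.36)
pts=dict(cap=((264,76),(675,80),.130),lidL=((143,97),(545,97),.122),lidF=((231,160),(621,165),.122),knobtop=((303,60),(708,53),.18),
 barL=((137,216),(487,208),.14),barR=((287,230),(655,241),.14),panL=((150,256),(508,256),.1),panR=((273,264),(655,275),.1))
P={}
for k,(p,q,z) in pts.items():
    m,e=two(a,A(*p),b,B(*q)); P[k]=[onz(a,*A(*p),z),onz(b,*B(*q),z),m]
    print(k,*[np.round(x,3) for x in P[k]],round(e,4))
for i in (0,1,2): 
    c=(P['cap'][i]+P['lidL'][i]+P['lidF'][i])/3;print(c, [np.round(np.linalg.norm((P[k][i]-c)[:2]),3) for k in ('cap','lidL','lidF','knobtop')],[np.degrees(np.arctan2(*(P[k][i]-c)[1::-1])) for k in ('cap','lidL','lidF','knobtop')])
E
```

```text
cap [0.621 0.001 0.13 ] [0.619 0.003 0.13 ] [ 0.607 -0.009  0.142] 0.0007
lidL [0.559 0.041 0.122] [0.555 0.038 0.122] [0.554 0.036 0.126] 0.0033
lidF [ 0.555 -0.033  0.122] [ 0.553 -0.033  0.122] [ 0.549 -0.037  0.127] 0.001
knobtop [ 0.594 -0.045  0.18 ] [ 0.598 -0.041  0.18 ] [ 0.591 -0.047  0.184] 0.0032
barL [ 0.465 -0.044  0.14 ] [ 0.464 -0.041  0.14 ] [ 0.457 -0.051  0.15 ] 0.0012
barR [ 0.516 -0.104  0.14 ] [ 0.516 -0.103  0.14 ] [ 0.513 -0.106  0.144] 0.0008
panL [ 0.481 -0.041  0.1  ] [ 0.478 -0.038  0.1  ] [ 0.469 -0.052  0.115] 0.0006
panR [ 0.527 -0.09   0.1  ] [ 0.531 -0.089  0.1  ] [ 0.538 -0.082  0.09 ] 0.0028
[0.57818835 0.00290547 0.12466667] [np.float64(0.042), np.float64(0.042), np.float64(0.043), np.float64(0.05)] [np.float64(-3.23762760138794), np.float64(116.39574319170465), np.float64(-123.50012984567573), np.float64(-72.00059647127553)]
[0.57531729 0.0027417  0.12466667] [np.float64(0.043), np.float64(0.041), np.float64(0.042), np.float64(0.049)] [np.float64(-0.02326030689103451), np.float64(120.13786543229877), np.float64(-122.58080189140948), np.float64(-62.310927347373266)]
[ 0.56992077 -0.00346063  0.13153783] [np.float64(0.038), np.float64(0.043), np.float64(0.04), np.float64(0.049)] [np.float64(-9.213303755844358), np.float64(112.33335901443404), np.float64(-121.93693355953039), np.float64(-63.881819663410695)]
```

```bash
python3 - <<'E'
from h import *
a=cam("scene");b=cam("side")
for k,p,q in [("nozzletip",(393,320),(389,357)),("blacktop",(414,185),(434,174)),("blackbot",(404,278),(404,305)),("boxTL",(357,226),(377,236)),("whitedisc top",(412,190),(429,190)),("reelhandle",(345,130),(362,127)),("reelcentre",(349,183),(362,190)),("mughandle",(290,212),(299,210)),("scaleR",(256,231),(254,236)),("hose at arm",(413,262),(418,283))]:
    print(k,*two(a,p,b,q))
print("reel left z=.15",onz(b,320,190,.12),onz(a,310,180,.12))
print("box front-left edge",onz(a,352,235,.1),onz(a,335,360,.1),onz(b,377,236,.1),onz(b,340,300,.1))
E
```

```text
nozzletip [ 0.51124441 -0.28448247  0.12004945] 0.00221945348610057
blacktop [ 0.6215192  -0.2127629   0.33927373] 0.0012640831623354724
blackbot [ 0.46982579 -0.3019456   0.26415506] 0.0004970569101120551
boxTL [ 0.89570749  0.05082223 -0.03884124] 0.008193300672380124
whitedisc top [ 0.6941718  -0.1754636   0.27743266] 0.006550104020014173
reelhandle [0.83663064 0.1038829  0.27026757] 0.0027978370782307106
reelcentre [0.80121042 0.04532798 0.1444172 ] 0.010319793453522644
mughandle [0.6776201  0.12963815 0.07560105] 0.013464783239918374
scaleR [0.56391043 0.14572626 0.04644879] 0.009181345801624784
hose at arm [ 0.46676527 -0.31056788  0.30515746] 0.002046161730677065
reel left z=.15 [0.74097732 0.12631467 0.12      ] [0.77457194 0.15228964 0.12      ]
box front-left edge [ 0.68474193 -0.063268    0.1       ] [ 0.3734391  -0.26058643  0.1       ] [ 0.73616132 -0.0632142   0.1       ] [ 0.54490636 -0.15286927  0.1       ]
```

```bash
python3 -m crank '[0,0,-0.029,0.018,-0.041,0.005,60, 0,0,-0.029,0.018,-0.041,0.005,60, 0,0,-0.029,0.018,-0.041,0.005,60, 0,0,-0.029,0.018,-0.041,0.005,60, 0,0,-0.029,0.018,-0.041,0.005,60, 0,0,-0.029,0.018,-0.041,0.005,60, 0,0,-0.029,0.018,-0.041,0.005,60, 0,0,-0.029,0.018,-0.041,0.005,50, 0,0,-0.029,0.018,-0.041,0.005,50, 0,0,-0.029,0.018,-0.041,0.005,50, 0,0,-0.029,0.018,-0.041,0.005,50, 0,0,-0.029,0.018,-0.041,0.005,50, 0,0,-0.029,0.017,-0.041,0.005,50, 0,0,-0.029,0.014,-0.039,0,50, 0,0,0,0,0,0,50]' 20; python3 - <<'E'
from h import *
d=cam("wrist");im=cv2.resize(d["frame"],(768,576),interpolation=cv2.INTER_CUBIC)
cv2.imwrite("pics/w1.png",im[:,:,::-1]);T=d["T"];print(-T[:3,:3].T@T[:3,3]);o=observe();print(o["position"],o["tool_rot"],o["q"])
E
```

```text
time_s: 1.8
position: [0.4882, -0.0812, 0.3095]
tool_rot: [[0.76, 0.65, -0.001], [0.65, -0.76, -0.001], [-0.001, -0.0, -1.0]]
ft_force: [-0.2, 1.1, -0.1]
grip_width: 0.0425
[ 0.43580556 -0.0196932   0.43764728]
[ 0.48748722 -0.07906456  0.30967419] [[ 7.58511741e-01  6.51658601e-01 -1.00293414e-03]
 [ 6.51659190e-01 -7.58511784e-01  4.17497429e-04]
 [-4.88671574e-04 -9.70247952e-04 -9.99999410e-01]] [-2.29762465e+01  1.37733252e+01  7.55063594e+01 -4.07915781e-04
  9.07825580e+01 -6.36430590e+01]
```

View pics/w1.png

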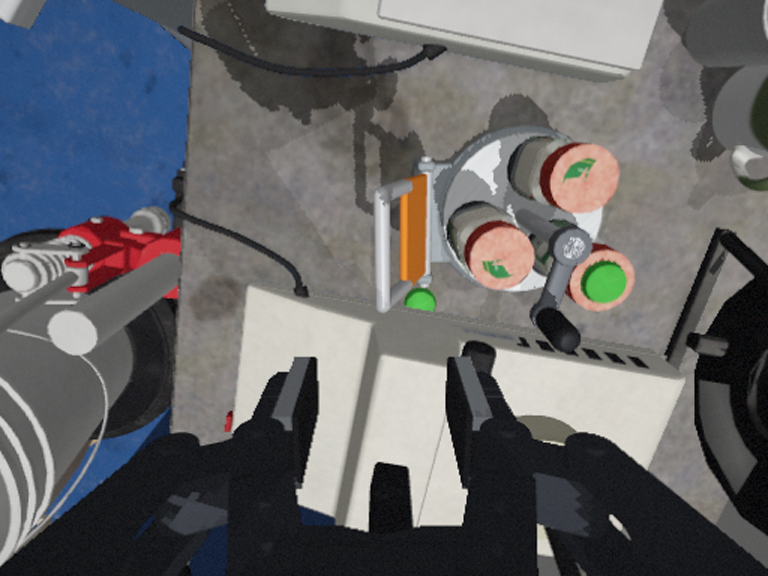

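```bash
python3 - <<'E'
from h import *
d=cam("wrist");s=lambda x,y:((x+.5)/1.5-.5,(y+.5)/1.5-.5)
hsv=cv2.cvtColor(d["frame"],cv2.COLOR_RGB2HSV)
m=cv2.inRange(hsv,(50,120,80),(75,255,255));n,l,st,c=cv2.connectedComponentsWithStats(m)
i=[i for i in range(1,n) if st[i,4]>200];print(st[i],c[i])
i=max(i,key=lambda i:c[i][0]);cap=onz(d,*c[i],.13)
L1=onz(d,*s(587,176),.122);L2=onz(d,*s(500,254),.122);L3=onz(d,*s(603,277),.122);ax=(cap+L1+L2)/3
print("cap",cap,"lids",L1,L2,L3,"axis",ax)
h1=onz(d,*s(427,163),.055);h2=onz(d,*s(427,283),.055);print("hinge",h1,h2,(h1+h2)/2)
kt=onz(d,*s(565,335),.18)
print("knobtop",kt)
for z in(.14,.145,.15):
    b1=onz(d,*s(382,192),z);b2=onz(d,*s(384,308),z);bm=(b1+b2)/2;print("bar",z,b1,b2,bm,np.linalg.norm(b1-b2),np.degrees(np.arctan2(*(ax-bm)[1::-1])),np.linalg.norm((ax-bm)[:2]))
v=h1-h2;print("hinge normal yaw",np.degrees(np.arctan2(-v[0],v[1])),np.linalg.norm(v));v=b1-b2;print("bar yaw",np.degrees(np.arctan2(-v[0],v[1])))
u=ax-(h1+h2)/2;print("hinge-axis",np.degrees(np.arctan2(u[1],u[0])),np.linalg.norm(u[:2]))
for p in(cap,L1,L2,kt):print(np.linalg.norm((p-ax)[:2]),np.degrees(np.arctan2(*(p-ax)[1::-1])))
E
```

```text
[[386 176  30  28 625]
 [269 193  21  16 245]] [[400.8304     189.936     ]
 [279.13061224 200.95510204]]
cap [0.61481773 0.00273652 0.13      ] lids [0.55528054 0.04671859 0.122     ] [ 0.54974941 -0.0271301   0.122     ] [0.6157224  0.00791671 0.122     ] axis [0.57328256 0.00744167 0.12466667]
hinge [ 0.47841388 -0.01450225  0.055     ] [ 0.5452613  -0.08750447  0.055     ] [ 0.51183759 -0.05100336  0.055     ]
knobtop [ 0.59300661 -0.03529661  0.18      ]
bar 0.14 [ 0.45939381 -0.04639293  0.14      ] [ 0.51081919 -0.10397561  0.14      ] [ 0.4851065  -0.07518427  0.14      ] 0.07720320459446486 43.13885911179167 0.12083899585413348
bar 0.145 [ 0.4589836  -0.04591302  0.145     ] [ 0.50954574 -0.10252911  0.145     ] [ 0.48426467 -0.07422107  0.145     ] 0.07590725120574032 42.53247364694002 0.1208014405655286
bar 0.15 [ 0.45857338 -0.04543312  0.15      ] [ 0.50827228 -0.10108261  0.15      ] [ 0.48342283 -0.07325786  0.15      ] 0.07461129781701581 41.92577903579466 0.12077742363660347
hinge normal yaw 42.48003052631886 0.09898434997528932
bar yaw 41.76709128442805
hinge-axis 43.56661854544262 0.08480157332479066
0.04180082542133391 -6.46297672717568
0.04320589225267935 114.62367927704645
0.04182124794149243 -124.24328979298987
0.04707014877078852 -65.22631439312575
```

```bash
python3 -m crank '[0,0,0.02,-0.003,0.003,-0.035,50, 0,0,0,0,0,-0.045,50, 0,0,0,0,0,-0.045,50, 0,0,0,0,0,-0.035,50, 0,0,0,0,0,-0.01,50, 0,0,0,0,0,0,50, 0,0,0,0,0,0,0, 0,0,0,0,0,0,0, 0,0,0,0,0,0,0, 0,0,0,0,0,0,0, 0,0,0,0,0,0,0]' 20; python3 - <<'E'
from h import *
a=cam("side");w=cam("wrist")
c=np.hstack([cv2.resize(a["frame"][180:340,210:370],(400,400)),cv2.resize(w["frame"][60:384,100:424],(400,400))]);cv2.imwrite("pics/g1.png",c[:,:,::-1]);print(observe()["position"])
E
```

```text
time_s: 3.0
position: [0.4847, -0.0745, 0.142]
tool_rot: [[0.743, 0.669, 0.003], [0.669, -0.743, -0.001], [0.001, 0.003, -1.0]]
ft_force: [-1.7, -0.0, 7.2]
grip_width: 0.0094
[ 0.48472792 -0.07445675  0.14196546]
```

View pics/g1.png

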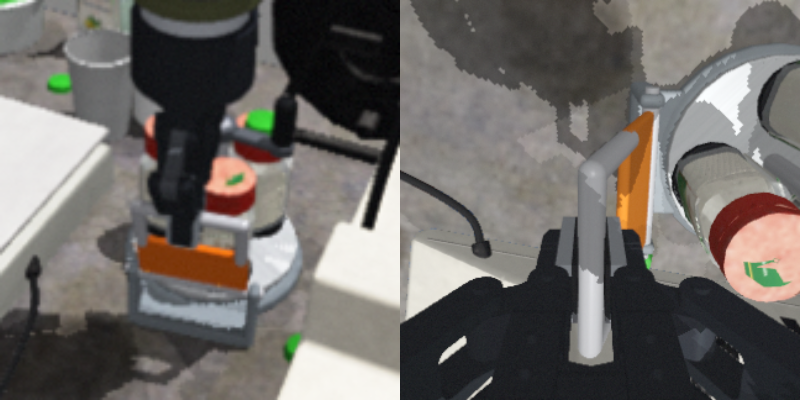

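```bash
python3 -m crank '[0,0,0,-0.0068,-0.0062,-0.0038,0, 0,0,0,-0.0065,-0.0059,-0.0047,0, 0,0,0,-0.0061,-0.0055,-0.0056,0, 0,0,0,-0.0056,-0.0051,-0.0064,0, 0,0,0,-0.0051,-0.0046,-0.0072,0, 0,0,0,-0.0046,-0.0041,-0.0078,0, 0,0,0,0,0,0,0]'
```

```text
time_s: 3.8
position: [0.4487, -0.1062, 0.1036]
tool_rot: [[0.744, 0.669, -0.002], [0.669, -0.744, 0.0], [-0.001, -0.001, -1.0]]
ft_force: [2.2, 0.1, -3.9]
grip_width: 0.0092
```

```bash
python3 -m crank '[0,0,0,-0.0039,-0.0035,-0.0084,0, 0,0,0,-0.0033,-0.0029,-0.0089,0, 0,0,0,-0.0026,-0.0023,-0.0093,0, 0,0,0,-0.0019,-0.0017,-0.0096,0, 0,0,0,-0.0011,-0.001,-0.0098,0, 0,0,0,-0.0004,-0.0003,-0.0099,0, 0,0,0,0,0,0,0, 0,0,0,0,0,0,0]'; python3 - <<'E'
from h import *
a=cam("side");b=cam("scene");w=cam("wrist")
cv2.imwrite("pics/s2.png",a["frame"][:,:,::-1])
c=np.hstack([cv2.resize(a["frame"][220:360,210:350],(400,400)),cv2.resize(w["frame"][60:384,100:424],(400,400))]);cv2.imwrite("pics/g2.png",c[:,:,::-1]);print(observe()["position"],observe()["ft_force"])
E
```

```text
time_s: 4.6
position: [0.4368, -0.1169, 0.0481]
tool_rot: [[0.743, 0.669, 0.001], [0.669, -0.743, 0.001], [0.001, -0.0, -1.0]]
ft_force: [6.9, 8.0, -3.1]
grip_width: 0.0093
[ 0.43675239 -0.11689482  0.04823527] [ 7.44097369  7.17407218 -2.16908529]
```

View pics/g2.png

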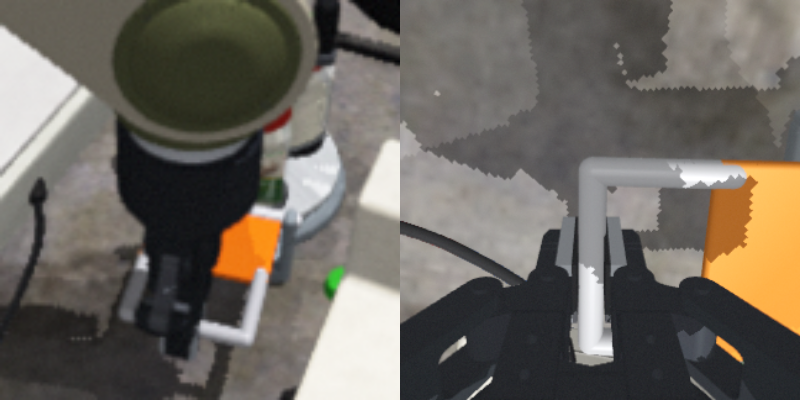

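```bash
python3 -m crank '[0,0,0,0.0015,0.0013,0,0, 0,0,0,0,0,0,30, 0,0,0,0,0,0,30, 0,0,0,0,0,0,30, 0,0,0,0,0,0.01,30, 0,0,0,0,0,0.02,30, 0,0,0,0,0,0.04,30, 0,0,0,0,0,0.05,30, 0,0,0,0,0,0.05,30, 0,0,0,0,0,0.05,45, 0,0,0,0,0,0.05,45, 0,0,0,0.025,0.025,0,45, 0,0,0,0.025,0.025,0,45, 0,0,0,0,0,0,45]'; python3 - <<'E'
from h import *
w=cam("wrist");a=cam("side");b=cam("scene")
c=np.hstack([cv2.resize(a["frame"][230:350,230:350],(400,400),interpolation=cv2.INTER_CUBIC),cv2.resize(w["frame"][40:240,200:400],(400,400),interpolation=cv2.INTER_CUBIC)]);cv2.imwrite("pics/g3.png",c[:,:,::-1]);save(b,"b3.png");print(observe()["position"])
E
```

```text
time_s: 6.15
position: [0.4889, -0.0638, 0.3195]
tool_rot: [[0.741, 0.671, 0.001], [0.671, -0.741, 0.0], [0.001, 0.0, -1.0]]
ft_force: [0.2, -0.3, -0.8]
grip_width: 0.0386
[ 0.48722298 -0.06602022  0.31916319]
```

View pics/g3.png

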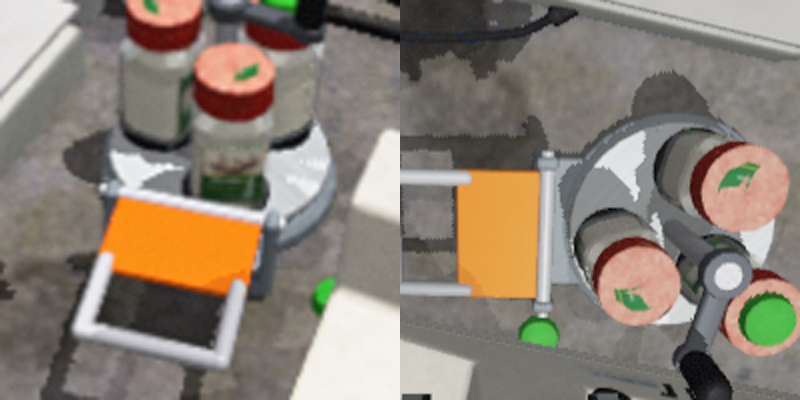

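The flap now lies out flat, with the orange panel in view. I'll triangulate its corners and fit the angle, and measure the cap and knob in the same script.

```bash
python3 - <<'E'
from h import *
V={n:cam(n) for n in("wrist","side","scene")}
C={}
for n,d in V.items():
    hsv=cv2.cvtColor(d["frame"],cv2.COLOR_RGB2HSV);m=cv2.inRange(hsv,(7,150,120),(20,255,255))
    k,l,st,c=cv2.connectedComponentsWithStats(m)
    roi={"wrist":(0,384,150,320),"side":(230,350,230,350),"scene":(220,330,250,350)}[n]
    i=max((i for i in range(1,k) if roi[0]<c[i][1]<roi[1] and roi[2]<c[i][0]<roi[3]),key=lambda i:st[i,4])
    cn=max(cv2.findContours((l==i).astype(np.uint8),cv2.RETR_EXTERNAL,cv2.CHAIN_APPROX_NONE)[0],key=cv2.contourArea)
    h=cv2.convexHull(cn);p=cv2.approxPolyN(h,4,None,-1,True)[0].astype(float);C[n]=p
    # match order by world projection on z=.055
    W=np.array([onz(d,*q,.058) for q in p]);f=np.radians(42);ex=np.array([np.cos(f),np.sin(f),0]);ey=np.array([-np.sin(f),np.cos(f),0])
    W0=W.mean(0);key=[(round(float(np.sign((w-W0)@ex))),round(float(np.sign((w-W0)@ey)))) for w in W]
    C[n]={kk:q for kk,q in zip(key,p)};print(n,st[i,4],{kk:np.round(w,4).tolist() for kk,w in zip(key,W)})
ax=np.array([.5735,.006,0])
for s1,s2 in(("wrist","side"),("wrist","scene")):
    for y in(1,-1):
        r=[two(V[s1],C[s1][x,y],V[s2],C[s2][x,y]) for x in(-1,1)]
        dlt=r[0][0]-r[1][0];print(s1,s2,y,[np.round(q[0],4) for q in r],[round(q[1],4) for q in r],"len",np.linalg.norm(dlt),"slope",dlt[2]/np.linalg.norm(dlt[:2]),"yaw",np.degrees(np.arctan2(-dlt[1],-dlt[0])))
d=V["wrist"];hsv=cv2.cvtColor(d["frame"],cv2.COLOR_RGB2HSV)
m=cv2.inRange(hsv,(50,120,80),(75,255,255));k,l,st,c=cv2.connectedComponentsWithStats(m)
i=max((i for i in range(1,k) if st[i,4]>200),key=lambda i:c[i][0]);print("cap",c[i],onz(d,*c[i],.13))
s=lambda x,y:(200+(x-400+.5)/2-.5,40+(y+.5)/2-.5)
L1=onz(d,*s(741,186),.122);L2=onz(d,*s(637,282),.122);cap=onz(d,*c[i],.13);ax=(L1+L2+cap)/3
kt=onz(d,*s(709,372),.18);hub=onz(d,*s(727,273),.14);print("axis",ax,"hub",hub,"knobtop",kt,[ (np.linalg.norm((p-ax)[:2]),np.degrees(np.arctan2(*(p-ax)[1::-1]))) for p in (cap,L1,L2,kt)])
E
```

```text
wrist 2464 {(1, 1): [0.4798, -0.026, 0.058], (1, -1): [0.5329, -0.0865, 0.058], (-1, -1): [0.4954, -0.1204, 0.058], (-1, 1): [0.4403, -0.0584, 0.058]}
side 976 {(1, -1): [0.5333, -0.0876, 0.058], (-1, -1): [0.4917, -0.1252, 0.058], (-1, 1): [0.4392, -0.0639, 0.058], (1, 1): [0.4785, -0.0271, 0.058]}
scene 618 {(1, -1): [0.5316, -0.0919, 0.058], (-1, -1): [0.4901, -0.1273, 0.058], (-1, 1): [0.4372, -0.0686, 0.058], (1, 1): [0.4765, -0.0303, 0.058]}
wrist side 1 [array([ 0.4411, -0.0595,  0.0526]), array([ 0.4797, -0.0259,  0.0564])] [np.float64(0.0015), np.float64(0.0006)] len 0.05126963782473564 slope -0.07413492405281985 yaw 41.02752155224366
wrist side -1 [array([ 0.4957, -0.1217,  0.0524]), array([ 0.5335, -0.0868,  0.0571])] [np.float64(0.0013), np.float64(0.0008)] len 0.05162581284166251 slope -0.0918846427207483 yaw 42.70091589769442
wrist scene 1 [array([ 0.4422, -0.0612,  0.0486]), array([ 0.4806, -0.0264,  0.0525])] [np.float64(0.0046), np.float64(0.0005)] len 0.05198193277500648 slope -0.07441207023145248 yaw 42.23273971852649
wrist scene -1 [array([ 0.4967, -0.1227,  0.0499]), array([ 0.5351, -0.0883,  0.0526])] [np.float64(0.0), np.float64(0.0021)] len 0.051735885045901285 slope -0.05317401777638279 yaw 41.891507190579865
cap [386.72105263 198.71929825] [0.61484857 0.00304852 0.13      ]
axis [0.57203536 0.00314586 0.12466667] hub [0.57312454 0.00270126 0.14      ] knobtop [ 0.58442858 -0.03583394  0.18      ] [(np.float64(0.042813327740622305), np.float64(-0.13027140457457273)), (np.float64(0.04099860577440959), np.float64(119.35616093468137)), (np.float64(0.04225992416394061), np.float64(-122.51276863429696)), (np.float64(0.040902525009930295), np.float64(-72.36247901763994))]
```

```bash
python3 - <<'E'
from h import *
w=cam("wrist");a=cam("side");b=cam("scene")
save(w,"w4.png");save(a,"a4.png");save(b,"b4.png")
r=lambda im,x,y,n,s:cv2.resize(im[y:y+n*600//(s*0+600),x:x+n],(s,s),interpolation=cv2.INTER_CUBIC)
c=np.zeros((400,800,3),np.uint8)
c[:,:400]=cv2.resize(w["frame"][90:210,150:270],(400,400),interpolation=cv2.INTER_CUBIC)
c[:,400:]=cv2.resize(b["frame"][250:310,265:325],(400,400),interpolation=cv2.INTER_CUBIC)
cv2.imwrite("pics/g4.png",c[:,:,::-1])
E
```

```text
(no output)
```

View pics/g4.png

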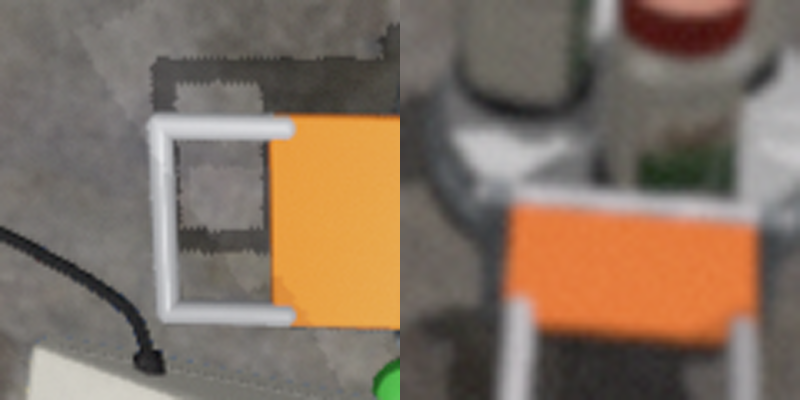

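```bash
python3 - <<'E'
from h import *
w=cam("wrist");a=cam("side")
W=lambda x,y:(150+(x+.5)*.3-.5,90+(y+.5)*.3-.5);S=lambda x,y:(230+(x+.5)*.3-.5,230+(y+.5)*.3-.5);G=lambda x,y:(200+(x-400+.5)/2-.5,40+(y+.5)/2-.5)
r={k:two(w,p,a,q) for k,p,q in [("bL",W(161,127),S(82,328)),("bR",W(170,315),S(222,354)),("hL",G(547,158),S(107,189)),("hR",G(545,308),S(271,216))]}
for k,v in r.items():print(k,np.round(v[0],4),round(v[1],4))
print("bar",(r["bL"][0]+r["bR"][0])/2,"hinge",(r["hL"][0]+r["hR"][0])/2)
E
```

```text
bL [ 0.4149 -0.0903  0.0522] 0.0004
bR [ 0.4632 -0.1438  0.0552] 0.0004
hL [ 0.4759 -0.0198  0.0602] 0.0001
hR [ 0.5388 -0.0893  0.0632] 0.0009
bar [ 0.43903072 -0.11705977  0.05370623] hinge [ 0.50736881 -0.05457414  0.06170797]
```

The absolute bar height is 53.7 mm, with about 1 mm of low bias, and the wrist position at grip gave about 53 mm. Level is 55 mm, so the flap is within about 0.02 rad. Next is the knob.

```bash
python3 -m crank '[0,0,0,0.036,0.009,0,50, 0,0,0,0.036,0.009,0,50, 0,0,0,0.036,0.009,-0.02,50, 0,0,0,0,0,-0.04,50, 0,0,0,0,0,-0.02,50, 0,0,0,0,0,0,50, 0,0,0,0,0,0,50]'; python3 - <<'E'
from h import *
w=cam("wrist");save(w,"w5.png");o=observe()["position"];print(o, proj(w,[.596,-.039,.18]),proj(w,o+np.array([0,0,.005])))
cv2.imwrite("pics/w5b.png",cv2.resize(w["frame"][90:384,60:452],(784,588),interpolation=cv2.INTER_CUBIC)[:,:,::-1])
E
```

```text
time_s: 7.4
position: [0.596, -0.0392, 0.2399]
tool_rot: [[0.743, 0.669, 0.001], [0.669, -0.743, -0.0], [0.001, 0.001, -1.0]]
ft_force: [-0.2, 0.2, 1.1]
grip_width: 0.0428
[ 0.59616708 -0.03927109  0.24060621] [254.44034983 216.76260484] [254.35164155 275.52483081]
```

View pics/w5b.png

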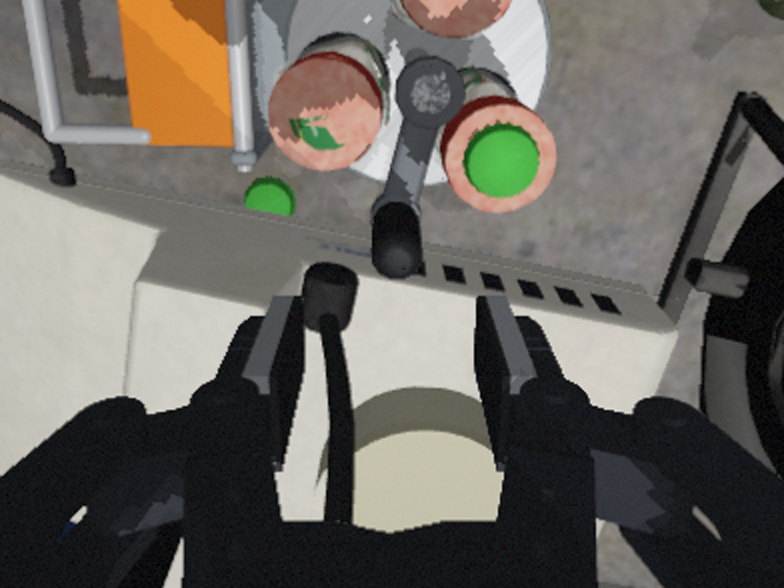

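```bash
python3 - <<'E'
from h import *
w=cam("wrist");kt=onz(w,260,217.3,.18);hsv=cv2.cvtColor(w["frame"],cv2.COLOR_RGB2HSV)
m=cv2.inRange(hsv,(50,120,80),(75,255,255));k,l,st,c=cv2.connectedComponentsWithStats(m)
i=max((i for i in range(1,k) if st[i,4]>300),key=lambda i:c[i][0]);cap=onz(w,*c[i],.13);print(kt,c[i],cap)
d=(kt-cap)[:2];n=np.linalg.norm(d);print("knob-cap dist",n,"expected",np.sqrt(.05**2+.042**2-.05*.042))
# axis: cap=ax+.042e(t), knob=ax+.05e(t-60)
from scipy.optimize import least_squares
f=lambda p:np.r_[p[:2]+.042*np.array([np.cos(p[2]),np.sin(p[2])])-cap[:2],p[:2]+.05*np.array([np.cos(p[2]-np.pi/3),np.sin(p[2]-np.pi/3)])-kt[:2]]
r=least_squares(f,[.573,.004,0]);print(r.x,np.degrees(r.x[2]),r.fun)
h=onz(w,60+430/2,90+92/2,.14);print("hub",h)
E
```

```text
[ 0.59944157 -0.03719063  0.18      ] [309.98479087 169.17585551] [0.61618691 0.00353973 0.13      ]
knob-cap dist 0.04403826655933713 expected 0.04651881339845203
[ 0.57466381  0.00535673 -0.01594995] -0.9138647463644531 [ 0.00047156  0.00114713 -0.00047156 -0.00114713]
hub [0.57674812 0.00476994 0.14      ]
```

```bash
python3 -m crank '[0,0,0,0.003,0.001,-0.03,50, 0,0,0,0,0,-0.03,50, 0,0,0,0,0,-0.017,50, 0,0,0,0,0,0,50, 0,0,0,0,0,0,0, 0,0,0,0,0,0,0, 0,0,0,0,0,0,0, 0,0,0,0,0,0,0, 0,0,0,0,0,0,0]' 30; python3 - <<'E'
from h import *
w=cam("wrist");o=observe();print(o["position"],o["ft_force"],o["grip_width"])
hsv=cv2.cvtColor(w["frame"],cv2.COLOR_RGB2HSV)
m=cv2.inRange(hsv,(50,120,80),(75,255,255));k,l,st,c=cv2.connectedComponentsWithStats(m)
for i in range(1,k):
    if st[i,4]>300:print(c[i],st[i],onz(w,*c[i],.13))
E
```

```text
time_s: 8.4
position: [0.5996, -0.0383, 0.164]
tool_rot: [[0.743, 0.669, 0.004], [0.669, -0.743, -0.001], [0.002, 0.004, -1.0]]
ft_force: [-0.5, -0.8, 5.9]
grip_width: 0.0165
[ 0.59957321 -0.03831547  0.16405873] [-1.01581374 -0.97793121  6.18719244] 0.016832165966391855
[284.3640553   54.89400922] [269  44  36  28 434] [0.54707676 0.04116665 0.13      ]
[328.5527307  199.64642185] [ 301  174   54   52 2124] [0.61548003 0.00473769 0.13      ]
[176.94559099 210.28330206] [162 198  31  24 533] [ 0.55788337 -0.05565357  0.13      ]
```

```bash
python3 - <<'E'
import numpy as np
t=np.radians(-60.3-6.885*np.arange(21));p=.0497*np.c_[np.cos(t),np.sin(t)]
print(np.round(np.diff(p,axis=0)*1000,1).tolist())
E
```

```text
[[-5.4, -2.6], [-5.6, -2.0], [-5.8, -1.3], [-5.9, -0.6], [-6.0, 0.1], [-5.9, 0.8], [-5.8, 1.6], [-5.5, 2.2], [-5.2, 2.9], [-4.8, 3.5], [-4.4, 4.0], [-3.9, 4.5], [-3.3, 5.0], [-2.7, 5.3], [-2.0, 5.6], [-1.3, 5.8], [-0.6, 5.9], [0.1, 6.0], [0.8, 5.9], [1.5, 5.8]]
```

```bash
python3 -m crank '[0,0,0,-0.0054,-0.0026,0,0, 0,0,0,-0.0056,-0.002,0,0, 0,0,0,-0.0058,-0.0013,0,0, 0,0,0,-0.0059,-0.0006,0,0, 0,0,0,-0.006,0.0001,0,0, 0,0,0,-0.0059,0.0008,0,0, 0,0,0,-0.0058,0.0016,0,0, 0,0,0,-0.0055,0.0022,0,0, 0,0,0,-0.0052,0.0029,0,0, 0,0,0,-0.0048,0.0035,0,0, 0,0,0,0,0,0,0]'; python3 - <<'E'
from h import *
w=cam("wrist");o=observe();print(o["position"],o["ft_force"],o["grip_width"])
E
```

```text
time_s: 9.55
position: [0.5435, -0.033, 0.164]
tool_rot: [[0.743, 0.669, 0.004], [0.669, -0.743, -0.0], [0.003, 0.003, -1.0]]
ft_force: [0.4, 1.7, 7.3]
grip_width: 0.0168
[ 0.54363308 -0.03310417  0.16403175] [0.91143075 1.96522226 6.95833273] 0.017090233215988824
```

```bash
python3 -m crank '[0,0,0,-0.0044,0.004,0,0, 0,0,0,-0.0039,0.0045,0,0, 0,0,0,-0.0033,0.005,0,0, 0,0,0,-0.0027,0.0053,0,0, 0,0,0,-0.002,0.0056,0,0, 0,0,0,-0.0013,0.0058,0,0, 0,0,0,-0.0006,0.0059,0,0, 0,0,0,0.0001,0.006,0,0, 0,0,0,0.0008,0.0059,0,0, 0,0,0,0.0015,0.0058,0,0, 0,0,0,0,0,0,0, 0,0,0,0,0,0,0]'; python3 - <<'E'
from h import *
w=cam("wrist");a=cam("side");b=cam("scene");o=observe();print(o["position"],o["ft_force"],o["grip_width"],o["q"])
for n,v in(("w",w),("s",a),("c",b)):
  hsv=cv2.cvtColor(v["frame"],cv2.COLOR_RGB2HSV)
  m=cv2.inRange(hsv,(50,120,80),(75,255,255));k,l,st,c=cv2.connectedComponentsWithStats(m)
  for i in range(1,k):
    if st[i,4]>(300 if n=="w" else 30) and (n=="w" or 230<c[i][0]<350 and 200<c[i][1]<330):print(n,c[i],st[i],onz(v,*c[i],.13))
c=np.hstack([cv2.resize(a["frame"][190:350,210:370],(400,400),interpolation=cv2.INTER_CUBIC),cv2.resize(w["frame"],(533,400),interpolation=cv2.INTER_CUBIC)[:,:400]]);cv2.imwrite("pics/g6.png",c[:,:,::-1])
E
```

```text
time_s: 10.8
position: [0.5279, 0.0207, 0.164]
tool_rot: [[0.743, 0.669, 0.004], [0.669, -0.743, -0.0], [0.003, 0.003, -1.0]]
ft_force: [-1.5, 1.7, 10.0]
grip_width: 0.0167
[0.52784257 0.02056756 0.16400004] [-1.13878412  2.16496172  9.97728596] 0.016804221566178387 [-1.06338297e+01  2.38745065e+01  8.55391044e+01  2.94855325e-02
  7.03557605e+01 -5.26549771e+01]
s [233.38983051 213.06779661] [229 210  10   7  59] [0.50599707 0.13687771 0.13      ]
s [294.36567164 247.90298507] [287 243  15  11 134] [ 0.5421408  -0.02869613  0.13      ]
s [326.         318.43589744] [324 314   6  11  39] [ 0.47877668 -0.18797289  0.13      ]
c [302.79166667 243.70833333] [298 240  11   8  72] [ 0.54149234 -0.0297365   0.13      ]
c [333.82222222 299.91111111] [331 296   7   9  45] [ 0.45934975 -0.18435036  0.13      ]
```

View pics/g6.png

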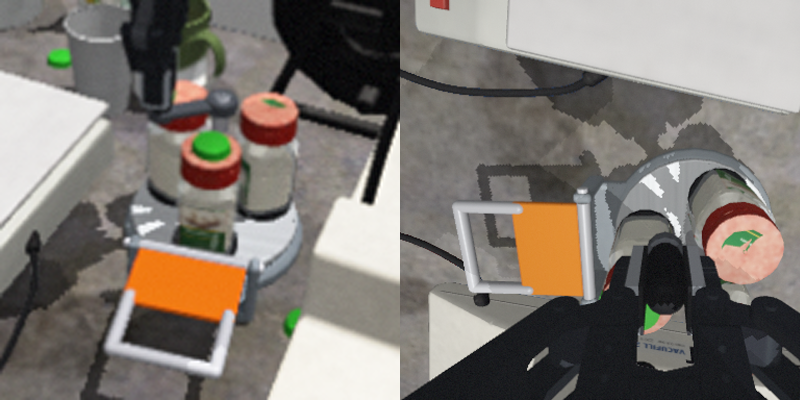

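```bash
python3 - <<'E'
from h import *
w=cam("wrist");s=lambda x,y:((x-400+.5)/1.041-.5,(y+.5)/1.041-.5)
hsv=cv2.cvtColor(w["frame"],cv2.COLOR_RGB2HSV)
m=cv2.inRange(hsv,(0,40,150),(14,150,255));k,l,st,c=cv2.connectedComponentsWithStats(cv2.morphologyEx(m,cv2.MORPH_CLOSE,np.ones((9,9))))
for i in range(1,k):
    if st[i,4]>600:
        cn=max(cv2.findContours((l==i).astype(np.uint8),cv2.RETR_EXTERNAL,cv2.CHAIN_APPROX_NONE)[0],key=len);e=cv2.fitEllipse(cv2.convexHull(cn))
        L=onz(w,*e[0],.122);v=L-np.array([.575,.005,0]);print(st[i],e,L,np.linalg.norm(v[:2]),np.degrees(np.arctan2(v[1],v[0])))
bL=onz(w,*s(461,208),.055);bR=onz(w,*s(474,290),.055);n=bL-bR;hL=onz(w,*s(583,197),.061);hR=onz(w,*s(586,300),.061)
for A,B in((bL,bR),(hL,hR)):print(A,B,(A+B)/2,np.linalg.norm(A-B),"yaw",np.degrees(np.arctan2(-(A-B)[0],(A-B)[1])))
for ang in(102,342):print(ang,proj(w,[.575+.042*np.cos(np.radians(ang)),.005+.042*np.sin(np.radians(ang)),.122]))
E
```

```text
[ 294  206   75   67 3492] ((331.1294250488281, 238.87770080566406), (66.2315444946289, 75.1843032836914), 73.16053009033203) [0.5665111  0.04656195 0.122     ] 0.042420010713918314 101.54371760038202
[ 0.41695147 -0.08820435  0.055     ] [ 0.46329193 -0.14440043  0.055     ] [ 0.4401217  -0.11630239  0.055     ] 0.0728384297626375 yaw 39.50969905558311
[ 0.48029964 -0.01643316  0.061     ] [ 0.53694261 -0.08579127  0.061     ] [ 0.50862113 -0.05111222  0.061     ] 0.08954871221514131 yaw 39.23762013056494
102 [330.26445704 239.16792045]
342 [321.96645207 336.95520358]
```

```bash
python3 -m crank '[0,0,0,0,0,0,0, 0,0,0,0,0,0,0, 0,0,0,0,0,0,0]' && python3 -c "
from rig import *
print(close_job())"
```

```text
time_s: 11.3
position: [0.5278, 0.0206, 0.164]
tool_rot: [[0.743, 0.669, 0.004], [0.669, -0.743, -0.0], [0.003, 0.003, -1.0]]
ft_force: [-0.2, 1.7, 9.2]
grip_width: 0.0168
the job is handed in; nothing more can be done
None
```

I folded the flap down by its bar first. Then I gripped the knob, carried it about 138° clockwise, and handed the job in at 11.3 s still holding it.

- **Flap:** The bar is at 53 to 54 mm by camera and wrist position, where level is 55 mm, so it is about 0.02 rad past level. Two cruder checks disagreed: the panel corners gave 0.05 to 0.09 rad, and the hinge-pin spots about 0.08 rad. I think both are biased, the first by the panel's visible end edge and the second by the bracket tops, so I left the flap as it was.
- **Marked jar:** It faces about 221.6° in the world frame, both from the knob position and from a neighbouring lid in the wrist view. The flap faces 222°, or about 220° to 222° allowing for the measurement spread. The side and scene views alone gave up to about 226° for the jar, but they carry a known offset of a few mm.
- **At hand-in:** The hand was still, the opening was 16.8 mm on the knob, and the sideways force was about 2 N. A steady vertical force of about 9 N remained.
- **Cup, mug and cap tub:** I never went near them. I did not measure their positions again afterwards.

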